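# Set the lathe speed and start it

## Robot

A 6-joint arm with a two-finger parallel gripper is mounted at the origin on the work surface. World frame = base frame: x ahead of the robot, y to its left, z up, the work surface at z = 0. Lengths are in m, angles in rad, forces in N, time in s.
With the tool pointing down it reaches from about 0.3 to 0.875 m from the base axis. Payload 6.4 kg.
Tool frame: the origin (TCP) lies at the very end of the fingers, on their centre line; the grasp point (between the pads) lies 19 mm behind it (bot.hold_point_z is the distance from the TCP to the grasp point, in m); z points along the fingers, x is the direction in which the jaws open and shut, and the axes are right-handed (so a half turn about z gives the same grasp; the last joint's range is limited). The gripper opens to 88 mm and grips with 3 to 60 N. Pads are 18 mm wide; open, the fingers measure 123 mm over their backs; the gripper's body (75 mm by 187 mm) begins 45 mm behind the grasp point.
Start: joints at [0.913, 0.181, 1.607, -0, 1.354, -0.206], TCP at [0.251, 0.517, 0.239] pointing down, gripper open.
Joint ranges: [-2.99, 2.99], [-0.89, 2.07], [0.3, 2.58], [-1.14, 4.28], [0, 2.63], [-3.12, 3.12]. Speed limits (rad/s): [2.57, 2.57, 3.01, 3.14, 3.14, 3.14].

## Interface

Orientations are given as a unit quaternion [x, y, z, w].
In Python, from station import bot gives the robot as it stands.
- The arm moves only by the shell command python3 -m crank 'ROWS' [OPENING] [FORCE]. ROWS is text: rows parted by semicolons, each of 4 numbers parted by spaces: the shift along the tool's x, y, z each as a share of 500 mm, from -1 to 1, then the turn about the tool's z as a share of 180 degrees, from -1 to 1. A call has 1 to 10 rows; each row is the pose to reach, as a shift and turn from the pose commanded when the call began, along the tool's axes at that moment, turning the shorter way round; what a row does not reach only later rows make up. A row lasts 1/8 s, in which the tool goes at most 62.5 mm and 10.7 degrees, less where a joint would pass 70% of its speed; a pose out of reach is approached as far as the arm can. A call with a number of a shift or a turn outside -1 to 1 is refused whole. A call with a gripper value outside its range is refused whole. OPENING is the gripper's target within -1 to 1 (shut at 1, half-way at 0, fully open at -1), set as the call begins (- or left out, the last holds). The fingers move at their own pace and stop on an object; FORCE is the grip in N (left out, the last holds). Time passes only in rows, so rows that repeat a pose let the fingers close. It gives the time, the measured TCP pose, the force and the opening at its end, in the units of the state.
- bot.observe(): the state, without advancing time (a new reading comes with each control period).
- bot.capture(name): name is "scene" or "side" or "wrist"; returns the picture (480x640x3 uint8, red, green, blue); there is no depth.
- bot.camera_model(name): a dict with "fx", "fy", "cx", "cy" (pixels), "world_from_camera" (4x4, takes a point from camera to world coordinates). Camera axes: x right, y down, z forward; pixel columns grow to the right and rows downward; lengths in m; the calibration is good to about 2 mm. A picture is of the moment at which its call begins: read the wrist's pose just before it. camera_model takes no time and is no camera call; for the wrist camera it gives the pose at the moment of the call.
- bot.close_job(): hands the job in, once; it reports no verdict.
The state is a dict: "clock": time; "q": joint angles; "joint_velocities": joint speeds; "joint_torque": joint torques, N m; "eef_pos": TCP position; "tool_rot": TCP orientation; "wrist_force": force on the tool from outside, world axes, zero at the start; "ft_torque": the same for the moment, N m; "gripper_width": opening from 0.0 (shut) to 1.0 (fully open).
Only numpy, scipy, OpenCV 4.12 (cv2) and the standard library are available. Lean on these libraries where they do the work, as an engineer would, in place of code of your own. Each camera call takes 0.05 s, during which the arm holds its last target.

## Task

Set the lathe's speed: with a fingertip, push the black rotary selector's handle round, click by click, to its fifth position (the fifth stroke of the scale, counted clockwise from the shortest), without pinching the handle between the fingers. Then press the small start button fully down with a fingertip and let it come back up. Leave the large stop button and all the loose things on the bench and console where they are.

Things in the scene. Friction and masses are not known exactly. Their poses are not given: they have to be found in the camera images.
- console_face (a point): grey control console, a box 220 (x) x 320 (y) x 60 mm high, screwed to the bench. Point: centre of its flat top, 60 mm above the bench; x away from the robot side, y left, z up. Its scale: six flat black strokes starting 71 mm from the selector's axis, longer one by one clockwise, at 75, 45, 15, -15, -45, -75 degrees from the console's x axis (anticlockwise positive).
- selector (a joint): angle of the black selector, rad, growing clockwise seen from above. Six click positions 0.5236 apart: 0 first (shortest stroke), 2.094 fifth, 2.618 sixth (longest); a stop just past each end. About 3 N at the push point takes it over the hump halfway to the next position, whence it snaps on by itself; released, it goes to the nearest position.
- selector_axis (a point): on the selector's vertical axis, left half of the console, 25 mm above its face; x along the handle to its pointing end, z up. Handle: upright bar 16 mm thick, 11 to 39 mm above the face, reaching 65 mm from the axis at the pointing end (white line on top) and 25 mm on the other side. Under it a disc of radius 30 mm, top 9 mm above the face.
- handle_push (a point): middle of the handle's pointing end, 47 mm out from the axis, 25 mm above the console face; axes as selector_axis. Its y axis points out of the left flank; pushing that flank towards -y turns the selector clockwise.
- handle_left: left half of the handle bar (the anticlockwise flank); origin on the selector axis 1 mm above the console face, x along the handle
- handle_right: right half of the handle bar (the clockwise flank); same origin and axes
- start_top (a point): centre of the top of the small start button (26 mm across), on the right half of the console, farther from the robot than the stop button; pressed straight down 6 mm against a spring, 5 N fully down
- start (a joint): travel of the start button, m: 0 up, 0.006 fully down; springs back
- stop_top (a point): centre of the top of the large stop button (46 mm across), 85 mm nearer the robot than the start button; leave alone
- stop (a joint): travel of the stop button, m: 0 up, 0.006 down
- collet_nut: steel collar nut, ring 32 mm across, 18 mm high, standing loose on the console face near its far edge; loose, not part of the job. Origin: centre of its underside.
- gouge: turning gouge lying on the bench beside the console, 250 mm long: wooden handle 26 mm wide, 24 mm high, steel blade; loose, not part of the job. Origin: on its underside, 25 mm towards the handle from mid-length.
- wax_tin: brass-coloured tin, 70 mm across, 50 mm high, on the bench beside the console; loose, not part of the job. Origin: centre of its underside.
- rule: wooden rule, 200 x 22 x 14 mm, on the bench beside the console; loose, not part of the job. Origin: centre of its underside.
- blank: dark wooden disc, 110 mm across, 45 mm high; loose, not part of the job. Origin: centre of its underside.
- mug: white mug, 80 mm across, 90 mm high; loose, not part of the job. Origin: centre of its underside.
- spanner: steel spanner 180 mm long, lying flat; loose, not part of the job. Origin: centre of its underside.

How it is judged:
On the way, in this order (a step that is already met when the one before it is completed fails the run):
1. the selector rests in its fifth position, start button up (value of joint selector between 1.974 and 2.214 rad and value of joint start below 0.0015 m), for 0.3 s.
2. the start button is pressed down with the selector in its fifth position (value of joint selector between 1.974 and 2.214 rad and value of joint start above 0.0045 m), for 0.05 s.
At the end, for the whole second after the job is handed in: The selector rests in its fifth position (2.094 rad, within 0.12 rad), the start button was pressed at least 4.5 mm down after that and is back up (within 1.5 mm), and the stop button is up (all of step 1 and value of joint stop below 0.0015 m); the robot touches nothing.
It fails at once if the start button is pressed while the selector is not in its fifth position (not (value of joint selector between 1.974 and 2.214 rad) and value of joint start above 0.0035 m).
It fails at once if the stop button is pressed (value of joint stop above 0.0025 m).
It fails at once if the handle is pinched: the fingers press on both its flanks at once with over 1.5 N (contact force between each of handle_left, handle_right and the fingers above 1.5 N).
It fails at once if a loose thing is lifted or moved by more than 20 mm (distance of any of collet_nut, gouge, wax_tin, rule, blank, mug, spanner from where it was at the start of the episode above 0.02 m).
It also fails if it takes over 48 s, if anything falls off the work surface, if the arm or the gripper's body presses on something with over 40 N, if the wrist force passes 120 N, or if a joint passes its speed limit or range.

## Working session

There is one attempt and no reset: what is moved stays moved. The work goes in short steps, Python scripts to look and compute and a shell command to move; the robot and the scene stay as the last step left them, time stands still between calls to the robot, and variables do not carry over. Pictures are saved under pics/ and viewed, and the job is handed in when it is done.

```bash
ls; mkdir -p pics; python3 - <<'E'
from station import bot
import cv2,numpy as np
for n in ["scene","side","wrist"]:
    m=bot.camera_model(n); print(n,m["fx"],m["cx"],m["cy"],np.round(m["world_from_camera"],3).tolist())
    im=bot.capture(n); cv2.imwrite(f"pics/{n}0.png",im[:,:,::-1])
s=bot.observe(); print({k:np.round(v,3).tolist() for k,v in s.items()})
E
```

```text
pics
scene 467.5141475357601 321.09119058391633 243.3589961225407 [[0.555, 0.694, -0.458, 1.035], [0.832, -0.469, 0.297, -0.344], [-0.008, -0.546, -0.838, 1.069], [0.0, 0.0, 0.0, 1.0]]
side 435.6548574989139 320.63842993456046 248.65240155679314 [[0.994, -0.058, 0.095, 0.398], [-0.111, -0.531, 0.84, -1.13], [0.002, -0.845, -0.534, 0.796], [0.0, 0.0, 0.0, 1.0]]
wrist 364.36911376620264 324.37756452180435 231.89700204641605 [[0.436, 0.855, 0.28, 0.178], [0.9, -0.415, -0.137, 0.554], [-0.001, 0.312, -0.95, 0.384], [0.0, 0.0, 0.0, 1.0]]
{'clock': 0.15, 'q': [0.913, 0.181, 1.608, 0.0, 1.354, -0.206], 'joint_velocities': [0.001, -0.001, -0.003, 0.002, 0.0, -0.0], 'joint_torque': [0.0, -43.424, -34.217, 0.07, 0.036, -0.0], 'eef_pos': [0.251, 0.517, 0.238], 'tool_rot': [0.848, 0.531, -0.001, 0.0], 'wrist_force': [0.005, -0.186, -0.392], 'ft_torque': [-0.045, -0.05, -0.007], 'gripper_width': 0.994}
```

View pics/scene0.png

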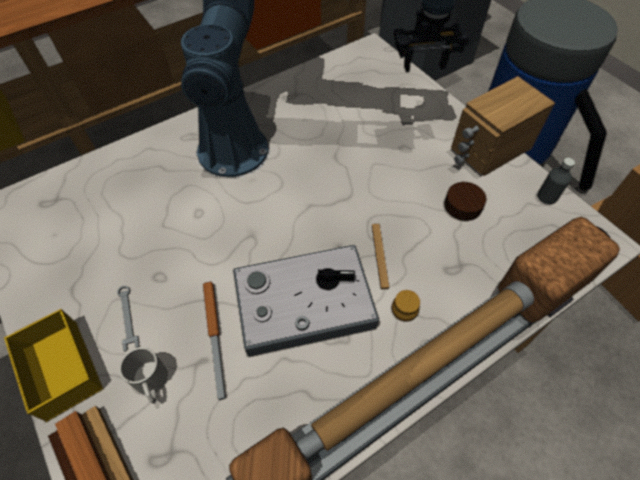

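View pics/side0.png

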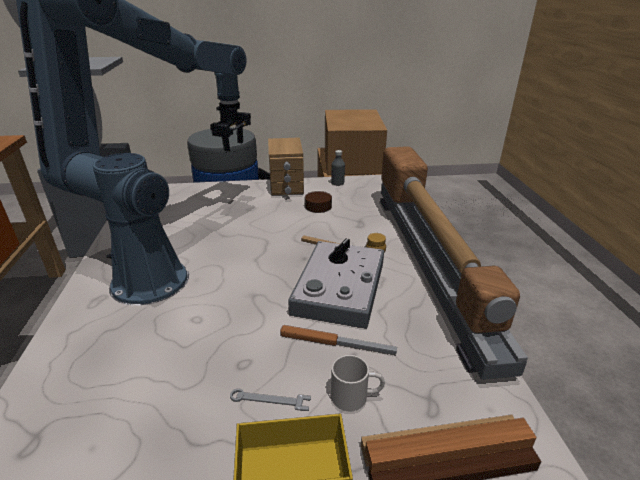

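View pics/wrist0.png

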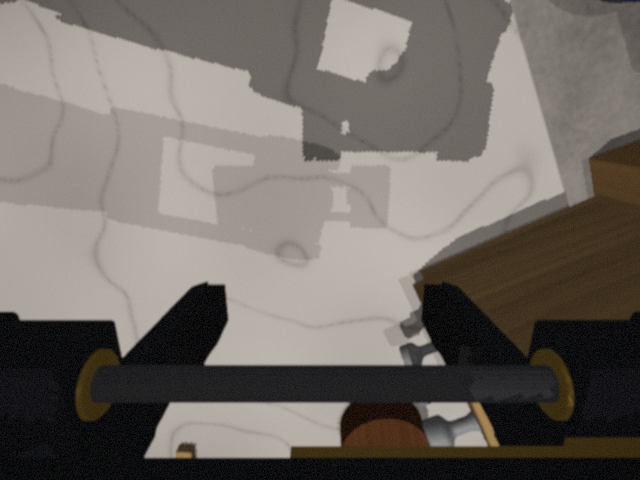

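The scene view shows the console at about (235–377, 247–352). The selector is near (330,278) with its handle pointing right, stop is at (257,282), start at (263,313) and the nut at (302,323). I'll zoom in.

```bash
python3 - <<'E'
import cv2
im=cv2.imread("pics/scene0.png")[235:365,225:395]
cv2.imwrite("pics/sz.png",cv2.resize(im,None,fx=4.6,fy=4.6,interpolation=cv2.INTER_CUBIC))
im=cv2.imread("pics/side0.png")[230:330,280:400]
cv2.imwrite("pics/dz.png",cv2.resize(im,None,fx=6,fy=6,interpolation=cv2.INTER_CUBIC))
E
```

```text
(no output)
```

View pics/sz.png

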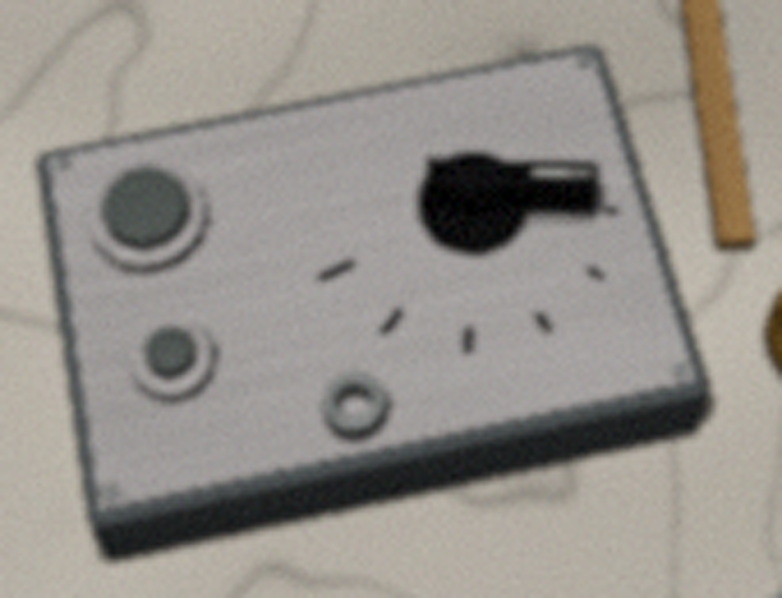

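View pics/dz.png

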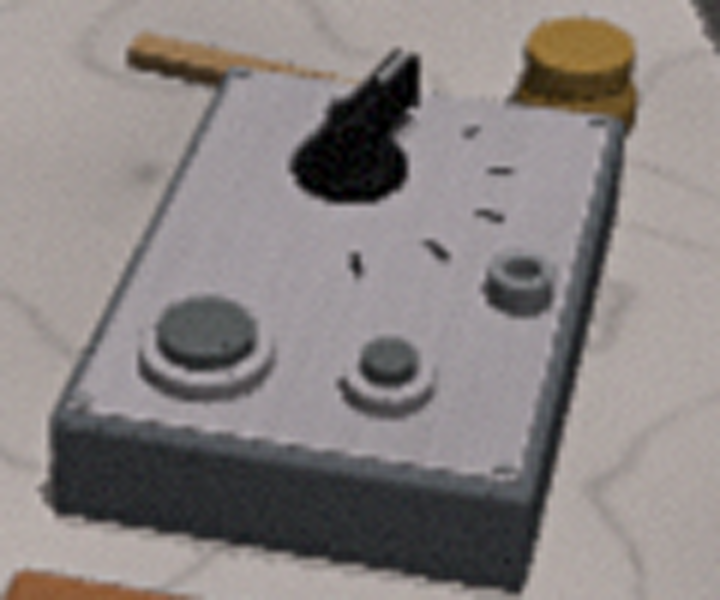

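```bash
cat > h.py <<'E'
from station import bot
import numpy as np
def ray(n,u,v):
    m=bot.camera_model(n);T=np.array(m["world_from_camera"])
    d=T[:3,:3]@np.array([(u-m["cx"])/m["fx"],(v-m["cy"])/m["fy"],1]);return T[:3,3],d
def onz(n,u,v,z):
    o,d=ray(n,u,v);return o+d*(z-o[2])/d[2]
def tri(a,b):
    (o1,d1),(o2,d2)=ray(*a),ray(*b)
    s=np.linalg.lstsq(np.c_[d1,-d2],o2-o1,rcond=None)[0]
    p,q=o1+s[0]*d1,o2+s[1]*d2
    return (p+q)/2,np.linalg.norm(p-q)
S=lambda x,y:("scene",225+(x+.5)/4.6-.5,235+(y+.5)/4.6-.5)
D=lambda x,y:("side",280+(x+.5)/6-.5,230+(y+.5)/6-.5)
E
python3 - <<'E'
from h import *
np.set_printoptions(precision=4,suppress=True)
print("scene corners",*[onz(*S(*p),.06) for p in [(42,157),(597,47),(708,388),(97,517)]])
print("side corners",*[onz(*D(*p),.06) for p in [(58,415),(232,70),(622,122),(528,490)]])
st=[(595,271),(543,321),(468,340),(392,321),(337,270)]
sd=[(471,131),(500,171),(490,215),(437,250),(357,265)]
for a,b in zip(st,sd): print(onz(*S(*a),.06),onz(*D(*b),.06))
print("start",tri(S(172,351),D(389,361)))
print("stop",tri(S(146,207),D(206,331)))
print("nut",onz(*S(357,406),.078),onz(*D(522,268),.078))
print("tip", tri(S(597,163),D(402,50)), "linestart",onz(*S(530,170),.099),onz(*S(597,170),.099))
E
```

```text
scene corners [ 0.4238 -0.2082  0.06  ] [0.5345 0.0827 0.06  ] [0.7325 0.0084 0.06  ] [ 0.6197 -0.2815  0.06  ]
side corners [ 0.4181 -0.2126  0.06  ] [0.5268 0.0734 0.06  ] [ 0.7248 -0.0009  0.06  ] [ 0.6162 -0.2856  0.06  ]
[ 0.647  -0.0002  0.06  ] [ 0.6443 -0.001   0.06  ]
[ 0.6553 -0.0394  0.06  ] [ 0.6521 -0.0399  0.06  ]
[ 0.6426 -0.0775  0.06  ] [ 0.6395 -0.0784  0.06  ]
[ 0.6118 -0.104   0.06  ] [ 0.6081 -0.1052  0.06  ]
[ 0.571  -0.1119  0.06  ] [ 0.5675 -0.1134  0.06  ]
start (array([ 0.5685, -0.2081,  0.0736]), np.float64(0.0018508874185753337))
stop (array([ 0.4889, -0.1783,  0.0743]), np.float64(0.002421890006673395))
nut [ 0.6485 -0.1479  0.078 ] [ 0.6403 -0.1491  0.078 ]
tip (array([0.6108, 0.0251, 0.096 ]), np.float64(0.0003121650945939339)) linestart [ 0.5959 -0.0072  0.099 ] [0.6153 0.0216 0.099 ]
```

```bash
python3 - <<'E'
from h import *
from scipy.optimize import least_squares
np.set_printoptions(precision=4,suppress=True)
st=[(595,271),(543,321),(468,340),(392,321),(337,270)]
sd=[(471,131),(500,171),(490,215),(437,250),(357,265)]
P=np.array([(onz(*S(*a),.06)+onz(*D(*b),.06))[:2]/2 for a,b in zip(st,sd)])
def f(p,full=0):
    i=np.arange(1,6);a=p[2]+np.radians(75-30*i);r=p[3]+p[4]*i
    return (np.c_[p[0]+r*np.cos(a),p[1]+r*np.sin(a)]-P).ravel()
s=least_squares(f,[.57,-.03,-.36,.075,.002]);p=s.x
print(p,np.degrees(p[2]),np.abs(s.fun).max())
c=p[:2]; d=np.array([.611,.0245])-c; print("tip",np.linalg.norm(d),np.degrees(np.arctan2(d[1],d[0])-p[2]))
R=lambda a:np.array([[np.cos(a),-np.sin(a)],[np.sin(a),np.cos(a)]])
for q in ([.5685,-.2081],[.4889,-.1783],[.6444,-.1485]): print("console frame rel axis",R(-p[2])@(np.array(q)-c))
print(bot.observe()["eef_pos"])
E
```

```text
[ 0.5768 -0.0325 -0.3541  0.0749  0.0011] -20.286924269036334 0.0003106047708542059
tip 0.06644562864031213 79.2847733402486
console frame rel axis [ 0.0531 -0.1676]
console frame rel axis [-0.0319 -0.1673]
console frame rel axis [ 0.1037 -0.0854]
[0.2508 0.517  0.2381]
```

```bash
cat > plan.py <<'E'
from h import *
C=np.array([.5768,-.0325]);Y=-20.3
def state():
    s=bot.observe();q=s["tool_rot"];return np.array(s["eef_pos"]),2*np.degrees(np.arctan2(q[1],q[0]))
def row(p,ang,base=None):
    p0,a0=base or state()
    d=np.array(p)-p0;a=np.radians(a0);x=np.array([np.cos(a),np.sin(a)]);y=np.array([np.sin(a),-np.cos(a)])
    t=((a0-ang+180)%360-180)
    return np.round([d[:2]@x/.5,d[:2]@y/.5,-d[2]/.5,t/180],4)
def hp(s,gap,r=.047,z=.08):
    th=np.radians(75+Y-s);x=np.array([np.cos(th),np.sin(th)]);y=np.array([-np.sin(th),np.cos(th)])
    return [*(C+r*x+(.017+gap)*y),z],75+Y-s
if __name__=="__main__":
    print(state(),hp(0,.012)); 
    print(row(*hp(0,.015,z=.2)),row(*hp(0,.015,z=.14)))
E
python3 plan.py
```

```text
(array([0.2507758 , 0.51700663, 0.23805699]), np.float64(64.11646560694678)) ([np.float64(0.5802913182337001), np.float64(0.022616337840889185), 0.08], 54.7)
[-0.6009  1.0186  0.0761  0.0523] [-0.6009  1.0186  0.1961  0.0523]
```

```bash
python3 -m crank '-0.6 0.98 0.07 0.052;-0.6 0.98 0.07 0.052;-0.6 0.98 0.07 0.052;-0.6 0.98 0.07 0.052;-0.6 0.98 0.07 0.052;-0.6 0.98 0.07 0.052;-0.6 0.98 0.07 0.052;-0.6 0.98 0.07 0.052;-0.6 0.98 0.07 0.052;-0.6 0.98 0.07 0.052' 1 10; python3 -m crank '0 0 0 0;0 0 0 0'; python3 plan.py
```

```text
clock: 1.4
eef_pos: [0.562, 0.0301, 0.2031]
tool_rot: [0.889, 0.458, -0.0, 0.0]
wrist_force: [-1.3, 0.4, 1.1]
gripper_width: 0.007
clock: 1.65
eef_pos: [0.5601, 0.035, 0.2036]
tool_rot: [0.888, 0.46, -0.0, -0.0]
wrist_force: [0.0, 0.9, -1.0]
gripper_width: 0.005
(array([0.56005429, 0.03498837, 0.20358887]), np.float64(54.834059652901956)) ([np.float64(0.5802913182337001), np.float64(0.022616337840889185), 0.08], 54.7)
[0.0031 0.0413 0.0072 0.0007] [0.0031 0.0413 0.1272 0.0007]
```

```bash
python3 -m crank '0.003 0.025 0.12 0;0.003 0.025 0.12 0;0.003 0.025 0.12 0;0.003 0.025 0.12 0'; python3 - <<'E'
from h import *
import cv2
for n in ["scene","side","wrist"]:
    im=bot.capture(n)[:,:,::-1]; cv2.imwrite(f"pics/{n}1.png",im)
    if n!="wrist":
        c=im[185:325,265:435] if n=="scene" else im[190:310,280:400]
        cv2.imwrite(f"pics/{n}1z.png",cv2.resize(c,None,fx=4,fy=4,interpolation=cv2.INTER_CUBIC))
E
python3 plan.py
```

```text
clock: 2.15
eef_pos: [0.5731, 0.028, 0.1463]
tool_rot: [0.888, 0.46, 0.002, 0.001]
wrist_force: [-0.1, -0.4, -0.1]
gripper_width: 0.005
(array([0.57273859, 0.02762857, 0.14551298]), np.float64(54.77214777101387)) ([np.float64(0.5802913182337001), np.float64(0.022616337840889185), 0.08], 54.7)
[ 0.0005  0.0121 -0.109   0.0004] [0.0005 0.0121 0.011  0.0004]
```

View pics/scene1z.png

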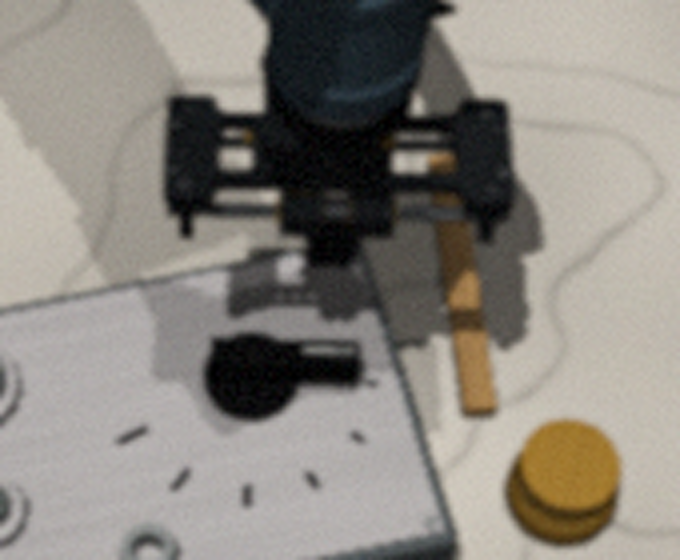

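View pics/side1z.png

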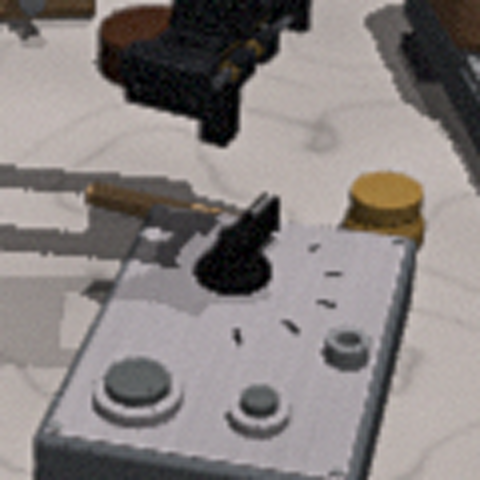

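View pics/wrist1.png

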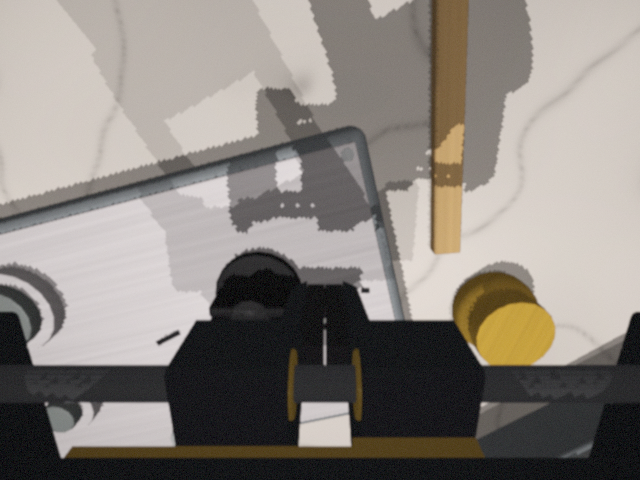

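The closed fingertip sits behind the handle's left flank, about 21 mm clear of it, and the handle still points at the first stroke. I'll lower it now.

```bash
python3 -m crank '0 0 0.06 0;0 0 0.13 0;0 0 0.13 0;0 0 0.13 0;0 0 0.13 0'; python3 - <<'E'
from plan import *
b=state();print(b,bot.observe()["wrist_force"])
for s,g in [(0,.004),(0,0),(7,0),(14,0),(20,0)]: print(s,row(*hp(s,g),b))
E
```

```text
clock: 2.92
eef_pos: [0.5733, 0.0273, 0.0806]
tool_rot: [0.888, 0.46, 0.001, 0.001]
wrist_force: [-0.7, 0.7, -1.0]
gripper_width: 0.006
(array([0.57332594, 0.02730228, 0.08064149]), np.float64(54.75169272078322)) [-0.67104205  0.74977601 -0.96907744]
0 [0.0004 0.0328 0.0013 0.0003]
0 [0.0004 0.0408 0.0013 0.0003]
7 [0.0038 0.0525 0.0013 0.0392]
14 [0.0058 0.0645 0.0013 0.0781]
20 [0.0063 0.075  0.0013 0.1114]
```

```bash
python3 -m crank '0 0.033 0 0;0 0.041 0 0;0.004 0.052 0 0.039;0.005 0.058 0 0.058;0.006 0.0645 0 0.078;0.006 0.07 0 0.094;0.006 0.075 0 0.111;0.006 0.075 0 0.111;0.006 0.075 0 0.111'; python3 - <<'E'
from plan import *
import cv2
im=bot.capture("side")[:,:,::-1]
cv2.imwrite(f"pics/side2z.png",cv2.resize(im[190:310,280:400],None,fx=5,fy=5,interpolation=cv2.INTER_CUBIC))
im=bot.capture("scene")[:,:,::-1]
cv2.imwrite(f"pics/scene2z.png",cv2.resize(im[215:355,245:395],None,fx=4,fy=4,interpolation=cv2.INTER_CUBIC))
b=state();print(b,bot.observe()["wrist_force"])
for s,g in [(20,0),(25,0),(30,0),(37,0),(44,0),(50,0)]: print(s,row(*hp(s,g),b))
E
```

```text
clock: 4.05
eef_pos: [0.6044, 0.0082, 0.0787]
tool_rot: [0.954, 0.299, -0.0, 0.0]
wrist_force: [-0.1, 0.3, -0.0]
gripper_width: 0.008
(array([0.60430975, 0.00827518, 0.07871456]), np.float64(34.80871484678821)) [ 0.24548946 -0.07216177  1.07651012]
20 [ 0.0023  0.0017 -0.0026  0.0006]
25 [ 0.0049  0.0101 -0.0026  0.0284]
30 [ 0.0068  0.0186 -0.0026  0.0562]
37 [ 0.0081  0.0307 -0.0026  0.095 ]
44 [ 0.008   0.0429 -0.0026  0.1339]
50 [ 0.0066  0.0533 -0.0026  0.1673]
```

View pics/side2z.png

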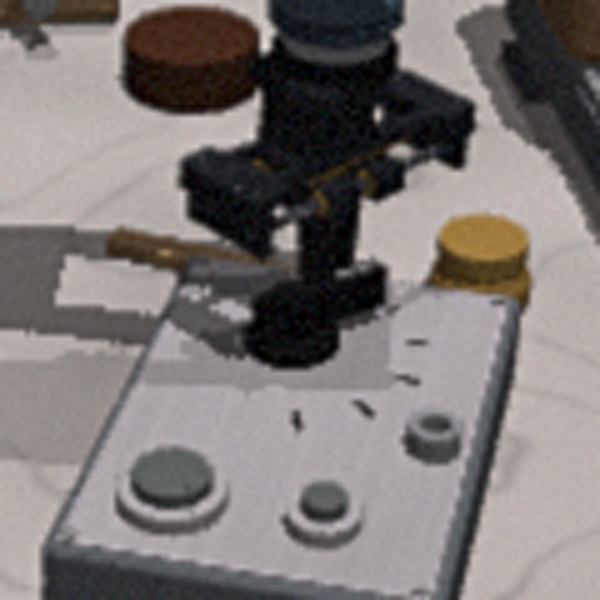

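View pics/scene2z.png

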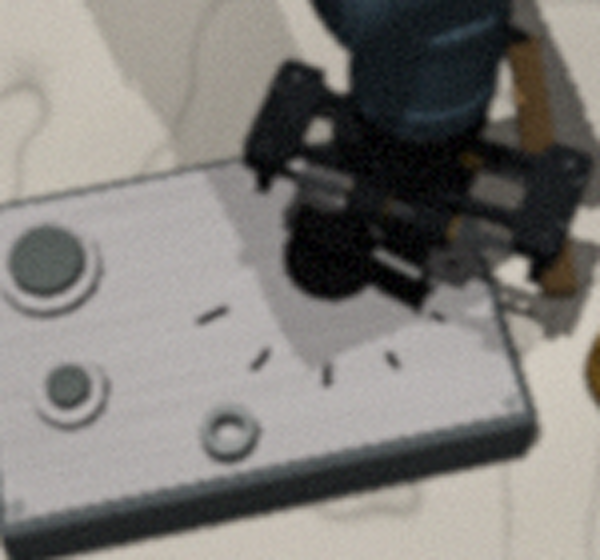

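The handle now points at the second stroke, at (437,317) in the scene crop, and the force is near zero. On to the third.

```bash
python3 -m crank '0.005 0.01 -0.0025 0.028;0.007 0.0186 -0.0025 0.056;0.008 0.0245 -0.0025 0.075;0.008 0.0307 -0.0025 0.095;0.008 0.037 -0.0025 0.115;0.008 0.043 -0.0025 0.134;0.007 0.048 -0.0025 0.15;0.007 0.053 -0.0025 0.167;0.007 0.053 -0.0025 0.167;0.007 0.053 -0.0025 0.167'; python3 - <<'E'
from plan import *
b=state();print(b,bot.observe()["wrist_force"])
for s,g in [(50,0),(55,0),(60,0),(64,0),(68,0),(72,0),(76,0),(80,0)]: print(s,row(*hp(s,g),b))
E
```

```text
clock: 5.4
eef_pos: [0.6222, -0.0114, 0.0799]
tool_rot: [0.999, 0.042, -0.0, -0.0]
wrist_force: [0.4, 0.4, 0.4]
gripper_width: 0.003
(array([ 0.6221986 , -0.01137165,  0.07992114]), np.float64(4.783909399615869)) [0.38559872 0.37824623 0.41699251]
50 [ 0.      0.0007 -0.0002  0.0005]
55 [ 0.0026  0.009  -0.0002  0.0282]
60 [ 0.0045  0.0175 -0.0002  0.056 ]
64 [ 0.0054  0.0244 -0.0002  0.0782]
68 [ 0.0059  0.0314 -0.0002  0.1005]
72 [ 0.0059  0.0384 -0.0002  0.1227]
76 [ 0.0054  0.0453 -0.0002  0.1449]
80 [ 0.0044  0.0522 -0.0002  0.1671]
```

```bash
python3 -m crank '0.003 0.009 0 0.028;0.0045 0.0175 0 0.056;0.0055 0.0245 0 0.078;0.006 0.0315 0 0.1;0.006 0.038 0 0.123;0.0055 0.045 0 0.145;0.0045 0.052 0 0.167;0.0045 0.052 0 0.167;0.0045 0.052 0 0.167'; python3 - <<'E'
from plan import *
import cv2
im=bot.capture("side")[:,:,::-1]
cv2.imwrite(f"pics/side3z.png",cv2.resize(im[190:310,280:400],None,fx=5,fy=5,interpolation=cv2.INTER_CUBIC))
im=bot.capture("scene")[:,:,::-1]
cv2.imwrite(f"pics/scene3z.png",cv2.resize(im[215:355,245:395],None,fx=4,fy=4,interpolation=cv2.INTER_CUBIC))
b=state();print(b,bot.observe()["wrist_force"])
for s,g in [(80,0),(85,0),(90,0),(94,0),(98,0),(102,0),(106,0),(110,0)]: print(s,row(*hp(s,g),b))
E
```

```text
clock: 6.52
eef_pos: [0.6267, -0.037, 0.08]
tool_rot: [0.976, -0.219, -0.0, -0.0]
wrist_force: [-0.4, 0.5, -0.4]
gripper_width: 0.006
(array([ 0.62666569, -0.03699824,  0.07997235]), np.float64(-25.27491834219491)) [-0.4625771   0.39333877  0.30464573]
80 [-0.      0.0005 -0.0001  0.0001]
85 [ 0.0026  0.0088 -0.0001  0.0279]
90 [ 0.0045  0.0173 -0.0001  0.0557]
94 [ 0.0054  0.0242 -0.0001  0.0779]
98 [ 5.900e-03  3.120e-02 -1.000e-04  1.001e-01]
102 [ 5.900e-03  3.820e-02 -1.000e-04  1.224e-01]
106 [ 5.400e-03  4.510e-02 -1.000e-04  1.446e-01]
110 [ 4.400e-03  5.200e-02 -1.000e-04  1.668e-01]
```

View pics/side3z.png

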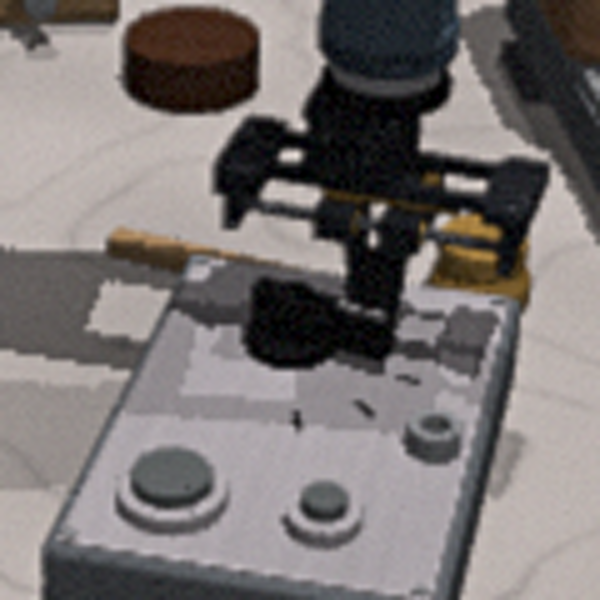

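View pics/scene3z.png

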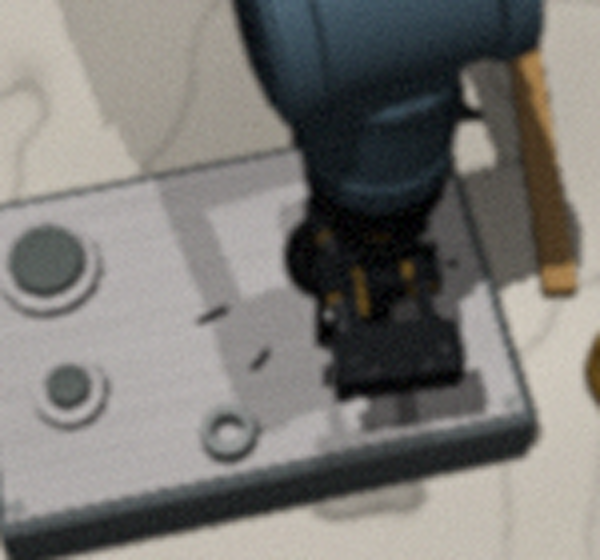

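```bash
python3 - <<'E'
from plan import *
m=bot.camera_model("side");T=np.linalg.inv(np.array(m["world_from_camera"]))
for s in (60,80,90):
    th=np.radians(75+Y-s)
    for off in(-.008,.008):
      for z in(.071,.099):
        p=T@np.array([*(C+.065*np.array([np.cos(th),np.sin(th)])+off*np.array([-np.sin(th),np.cos(th)])),z,1])
        print(s,off,z,(m["fx"]*p[0]/p[2]+m["cx"]-280)*5,(m["fy"]*p[1]/p[2]+m["cy"]-190)*5)
E
```

```text
60 -0.008 0.071 399.27006745971823 332.36504385001723
60 -0.008 0.099 401.60707936402247 293.315483597963
60 0.008 0.071 396.7870489064083 318.02005536433427
60 0.008 0.099 399.0719555485518 279.2082804955105
80 -0.008 0.071 391.6120040260111 352.44147000774944
80 -0.008 0.099 393.89364396658493 313.06390358227407
80 0.008 0.071 398.36938471675296 338.48954305460325
80 0.008 0.099 400.706276438257 299.3393330593609
90 -0.008 0.071 382.939519953498 361.6079292514189
90 -0.008 0.099 385.1345462465815 322.0824073340532
90 0.008 0.071 394.2146256168448 348.53154403095317
90 0.008 0.099 396.5201145726229 309.21742515247513
```

The tip's lower corner is near (387,358), which fits the fourth position at 90°. Last click next.

```bash
python3 -m crank '0.003 0.009 0 0.028;0.0045 0.0175 0 0.056;0.0055 0.0245 0 0.078;0.006 0.0315 0 0.1;0.006 0.038 0 0.123;0.0055 0.045 0 0.145;0.005 0.05 0 0.16;0.005 0.05 0 0.16;0.005 0.05 0 0.16'; python3 - <<'E'
from plan import *
import cv2
im=bot.capture("side")[:,:,::-1]
cv2.imwrite(f"pics/side4z.png",cv2.resize(im[190:310,280:400],None,fx=5,fy=5,interpolation=cv2.INTER_CUBIC))
b=state();print(b,bot.observe()["wrist_force"])
E
```

```text
clock: 7.75
eef_pos: [0.6183, -0.0607, 0.08]
tool_rot: [0.891, -0.455, 0.0, -0.0]
wrist_force: [0.4, 0.3, -0.4]
gripper_width: 0.006
(array([ 0.61828356, -0.06070963,  0.07996724]), np.float64(-54.082384185839516)) [-0.62184378 -0.27596075  0.32216839]
```

View pics/side4z.png

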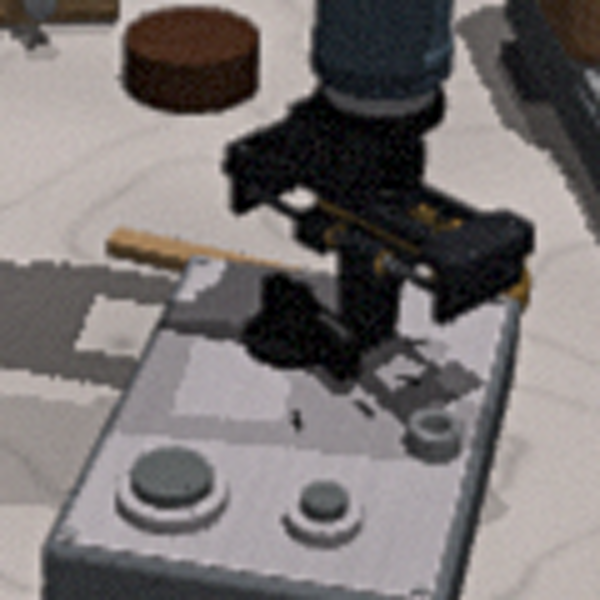

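The handle points at the fifth stroke. I'll back off along -y, lift, and head towards the start button.

```bash
python3 -m crank '0 -0.02 0 0;0 -0.03 0 0;0 -0.03 -0.1 0;0 -0.03 -0.16 0;0 -0.03 -0.16 0'; python3 - <<'E'
from plan import *
b=state();print(b); print(row([.5685,-.2085,.12],b[1]),row([.5685,-.2085,.09],b[1]))
E
```

```text
clock: 8.43
eef_pos: [0.6327, -0.0522, 0.1631]
tool_rot: [0.891, -0.455, 0.003, -0.001]
wrist_force: [-0.0, -0.7, -1.2]
gripper_width: 0.007
(array([ 0.6326782 , -0.05220651,  0.16312969]), np.float64(-54.107742896258934))
[0.178  0.2872 0.0863 0.    ] [0.178  0.2872 0.1463 0.    ]
```

```bash
python3 -m crank '0.178 0.287 0 0;0.178 0.287 0 0;0.178 0.287 0 0;0.178 0.287 0.04 0;0.178 0.287 0.1 0;0.178 0.287 0.12 0;0.178 0.287 0.12 0;0.178 0.287 0.12 0'; python3 - <<'E'
from plan import *
import cv2
im=bot.capture("side")[:,:,::-1]
cv2.imwrite(f"pics/side5z.png",cv2.resize(im[190:310,270:390],None,fx=5,fy=5,interpolation=cv2.INTER_CUBIC))
im=bot.capture("scene")[:,:,::-1]
cv2.imwrite(f"pics/scene5z.png",cv2.resize(im[215:355,235:385],None,fx=4,fy=4,interpolation=cv2.INTER_CUBIC))
b=state();print(b,bot.observe()["wrist_force"]); print(row([.5685,-.2085,.0736],b[1]))
E
```

```text
clock: 9.43
eef_pos: [0.567, -0.208, 0.1007]
tool_rot: [0.891, -0.455, 0.001, -0.0]
wrist_force: [0.5, 0.8, -0.4]
gripper_width: 0.008
(array([ 0.56707063, -0.20829562,  0.10108422]), np.float64(-54.1143000696316)) [ 0.54031154  0.21407989 -0.49318374]
[ 0.002  -0.0021  0.055   0.    ]
```

View pics/side5z.png

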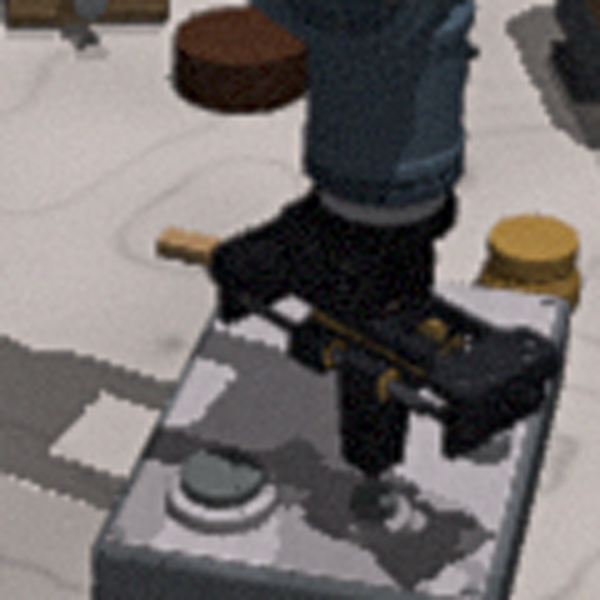

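View pics/scene5z.png

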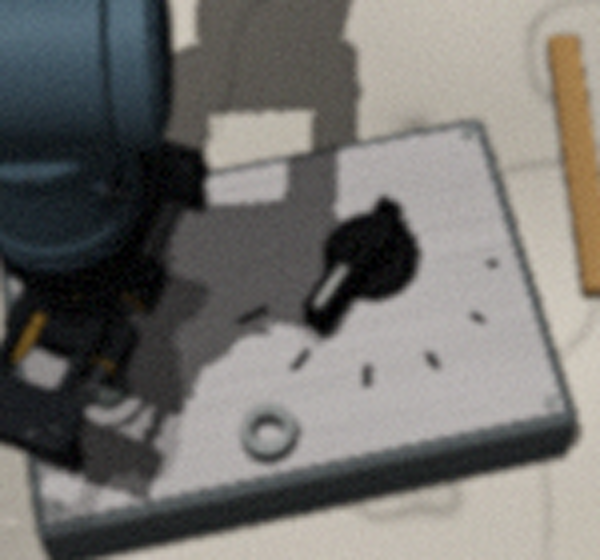

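The handle is on the fifth stroke and the fingertip is above the start button. I'll press gradually.

```bash
python3 -m crank '0.001 -0.002 0.03 0;0.001 -0.002 0.05 0;0.001 -0.002 0.055 0;0.001 -0.002 0.059 0;0.001 -0.002 0.063 0;0.001 -0.002 0.063 0;0.001 -0.002 0.063 0'; python3 - <<'E'
from plan import *
print(state(),bot.observe()["wrist_force"])
E
```

```text
clock: 10.4
eef_pos: [0.5682, -0.2083, 0.0756]
tool_rot: [0.891, -0.455, 0.001, 0.0]
wrist_force: [-21.3, 11.4, 54.7]
gripper_width: 0.007
(array([ 0.56815025, -0.20831566,  0.0755767 ]), np.float64(-54.08975129962317)) [-21.33721901  11.3512285   54.70334068]
```

That's 55 N with the tip stopped at 75.6 mm, so something hard is in the way. I'll go back up and look.

```bash
python3 - <<'E'
from plan import *
import cv2
s=bot.observe();print(s["ft_torque"],s["wrist_force"])
for n in("side","scene","wrist"): cv2.imwrite(f"pics/{n}6.png",bot.capture(n)[:,:,::-1])
E
python3 -m crank '0 0 -0.03 0;0 0 -0.05 0;0 0 -0.05 0'
python3 - <<'E'
import cv2
im=cv2.imread("pics/side6.png");cv2.imwrite(f"pics/side6z.png",cv2.resize(im[200:320,270:390],None,fx=5,fy=5,interpolation=cv2.INTER_CUBIC))
E
```

```text
[ 1.91551009  3.79393926 -0.03925387] [-21.33721901  11.3512285   54.70334068]
clock: 10.92
eef_pos: [0.5674, -0.2082, 0.0934]
tool_rot: [0.89, -0.455, 0.0, 0.0]
wrist_force: [-0.5, -0.1, -0.4]
gripper_width: 0.007
```

View pics/side6z.png

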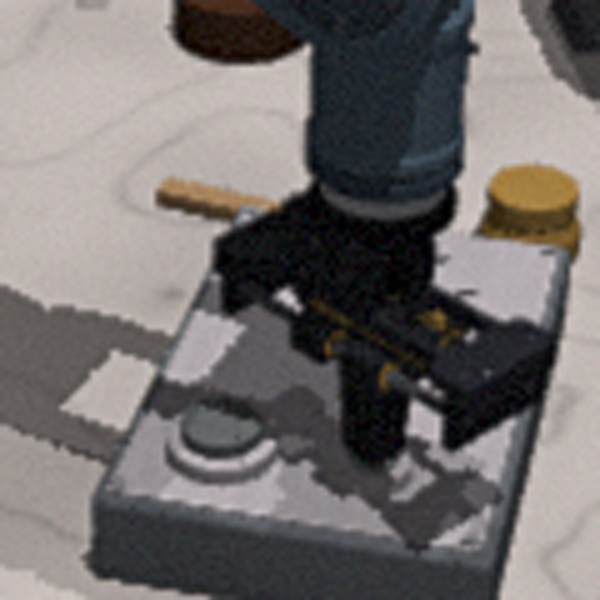

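View pics/wrist6.png

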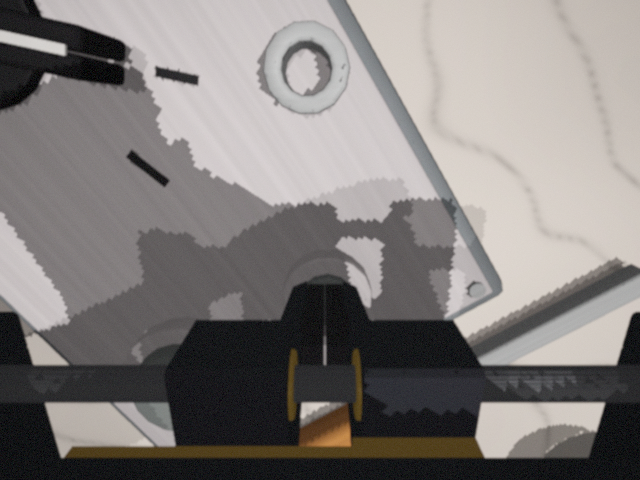

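```bash
python3 - <<'E'
from plan import *
np.set_printoptions(precision=4,suppress=True)
st=[(595,271),(543,321),(468,340),(392,321),(337,270)]
sd=[(471,131),(500,171),(490,215),(437,250),(357,265)]
for a,b in zip(st,sd): print(tri(S(*a),D(*b)))
import cv2
cv2.imwrite("pics/a.png",np.vstack([cv2.resize(cv2.imread("pics/side0.png")[275:305,300:360],None,fx=10,fy=10,interpolation=cv2.INTER_CUBIC),cv2.resize(cv2.imread("pics/scene0.png")[300:330,240:300],None,fx=10,fy=10,interpolation=cv2.INTER_CUBIC)]))
s=bot.observe(); print(s["wrist_force"],s["ft_torque"])
E
```

```text
(array([0.6455, 0.0009, 0.0581]), np.float64(0.001678574063316719))
(array([ 0.6535, -0.0381,  0.0579]), np.float64(0.002244117768328431))
(array([ 0.6408, -0.0763,  0.0578]), np.float64(0.0019657848474253906))
(array([ 0.6096, -0.1027,  0.0573]), np.float64(0.0022619032029892257))
(array([ 0.5688, -0.1107,  0.0573]), np.float64(0.0020058588372000976))
[-0.4814 -0.0516 -0.4221] [-0.063   0.1769 -0.0195]
```

View pics/a.png

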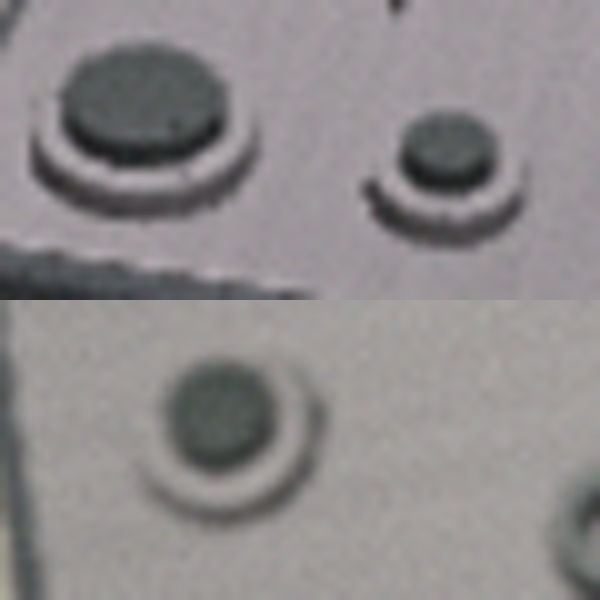

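The moment fits contact at the fingertip itself. The strokes also triangulate about 2.5 mm too low, so the button top is really near 76 mm or higher. The 55 N may just be the button bottomed out, so I'll repeat in 1–2 mm steps and watch force against height.

```bash
python3 -m crank '0 0 0.02 0;0 0 0.02 0;0 0 0.02 0' | egrep 'pos|force'; for i in 1; do :; done
python3 -m crank '0 0 0.003 0;0 0 0.003 0'| egrep 'pos|force'
python3 -m crank '0 0 0.003 0;0 0 0.003 0'| egrep 'pos|force'
python3 -m crank '0 0 0.003 0;0 0 0.003 0'| egrep 'pos|force'
python3 -m crank '0 0 0.003 0;0 0 0.003 0'| egrep 'pos|force'
```

```text
eef_pos: [0.5667, -0.2077, 0.0825]
wrist_force: [-0.3, 0.2, -0.3]
eef_pos: [0.5672, -0.208, 0.0819]
wrist_force: [-1.4, 0.9, 2.0]
eef_pos: [0.5674, -0.208, 0.0805]
wrist_force: [-0.7, 0.3, 2.0]
eef_pos: [0.5675, -0.2081, 0.0791]
wrist_force: [-0.5, 0.1, 2.4]
eef_pos: [0.5675, -0.2081, 0.0776]
wrist_force: [-0.7, 1.0, 4.2]
```

The spring phase shows: contact at about 82 mm, so fully down is about 76 mm, and the earlier push simply bottomed the button. Now I'll finish this press gently.

```bash

python3 -m crank '0 0 0.003 0;0 0 0.004 0;0 0 0.004 0'| egrep 'pos|force'
python3 -m crank '0 0 -0.03 0;0 0 -0.08 0;0 0 -0.12 0;0 0 -0.12 0'
python3 -m crank '0 -0.2 0 0;0 -0.4 -0.15 0;0 -0.5 -0.2 0;0 -0.5 -0.2 0;0 -0.5 -0.2 0;0 -0.5 -0.2 0;0 -0.5 -0.2 0'
python3 - <<'E'
from plan import *
import cv2
im=bot.capture("side")[:,:,::-1]; cv2.imwrite("pics/side7.png",im)
a=cv2.resize(im[230:330,280:400],None,fx=3,fy=3,interpolation=cv2.INTER_CUBIC)
im=bot.capture("scene")[:,:,::-1]; cv2.imwrite("pics/scene7.png",im)
b=cv2.resize(im[235:365,225:395],(360,300),interpolation=cv2.INTER_CUBIC)
cv2.imwrite("pics/b.png",np.hstack([a,b])); print(state(),bot.observe()["clock"])
E
```

```text
eef_pos: [0.5675, -0.2081, 0.0764]
wrist_force: [-3.7, 1.6, 10.1]
clock: 13.18
eef_pos: [0.5685, -0.2088, 0.1375]
tool_rot: [0.89, -0.455, 0.002, 0.0]
wrist_force: [-0.2, -0.4, -0.1]
gripper_width: 0.006
clock: 14.05
eef_pos: [0.7686, -0.0622, 0.2332]
tool_rot: [0.89, -0.455, -0.002, 0.001]
wrist_force: [-0.6, -0.2, -0.1]
gripper_width: 0.008
(array([ 0.76856132, -0.06271113,  0.23376974]), np.float64(-54.223862314783794)) 14.15
```

View pics/b.png

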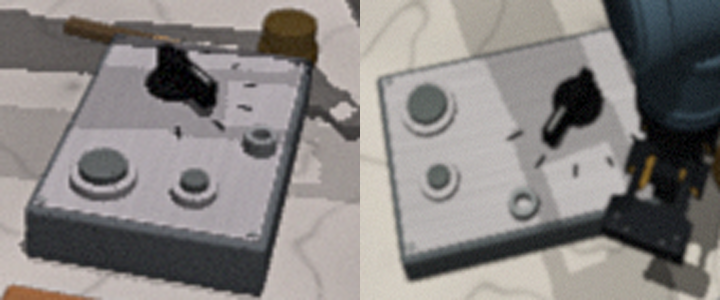

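View pics/scene7.png

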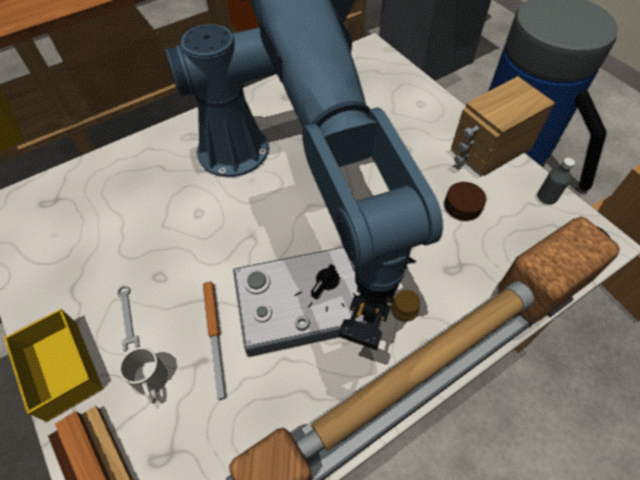

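The handle is on the fifth stroke and both buttons are up. The nut at (302,323), rule, tin, gouge and the rest sit where they were, and the arm touches nothing at z 0.23 m. Handing in.

```bash
python3 -m crank '0 0 0 0;0 0 0 0;0 0 0 0;0 0 0 0'|egrep 'clock|force'; python3 -c "
from station import bot
print(bot.close_job())"
```

```text
clock: 14.65
wrist_force: [-0.1, 0.0, 0.1]
the job is handed in; nothing more can be done
None
```

The selector is in its fifth position, and the start button was pressed fully down and came back up. I handed the job in at 14.65 s of the 48 s; no verdict is reported.

- **Selector:** I pushed the handle's left flank with the shut fingertip in four separate clicks. The last pictures show it pointing at the fifth stroke.
- **Start button:** I pressed it twice with the selector in fifth.
    - **First press:** it went further than planned, because the cameras put the button top about 8 mm too low (about 74 mm, against 82 mm found by touch). The fingertip bottomed out with about 60 N at the wrist (55 N of it downward). That is below the 120 N wrist limit, and the moment reading fits contact at the fingertip rather than the gripper's body, so the 40 N limit should not apply.
    - **Second press:** I went down in small steps. The button took up force from about 82 mm and bottomed at 76.4 mm with 10 N.
- **Last checks:** by eye in the final pictures, both buttons are up and the loose things are where they were. The arm was clear, with wrist force about 0. The stop button was never approached.

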